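# Free the ratchet pawl and push the hold-down arm onto the rod

## Robot

A 7-joint arm with a two-finger parallel gripper is mounted at the origin on a cart in front of the work surface, level with it; the furniture and walls round the work are solid. World frame = base frame: x ahead of the robot, y to its left, z up, the work surface at z = 0. Lengths are in m, angles in rad, forces in N, time in s.
With the tool pointing down it reaches from about 0.4 to 0.9 m from the base axis. Payload 5.5 kg.
Tool frame: the origin (TCP) lies on the centre line of the jaws, within the pads' length; the fingertips stand 8 mm ahead of it and the grasp point (between the pads) lies 11 mm behind it; z points along the fingers, y is the line along which they close (so a half turn about z gives the same grasp; the last joint's range is limited). The gripper opens to 92 mm and grips with 3 to 60 N. Pads are 19 mm wide; open, the fingers measure 130 mm over their backs; the gripper's body (75 mm by 190 mm) begins 47 mm behind the grasp point.
Start: joints at [1.422, 0.501, -0.427, 1.55, 0.221, 1.138, -0.21], TCP at [0.26, -0.596, 0.235] pointing down, gripper open.
Joint ranges: [-2.88, 2.88], [-0.31, 2.03], [-1.54, 1.56], [0.2, 2.42], [-1.41, 4.55], [0.19, 2.02], [-2.57, 2.57]. Speed limits (rad/s): [2.57, 2.57, 3.14, 3.14, 3.14, 3.14, 3.14].

## Interface

Orientations are given as a unit quaternion [x, y, z, w].
In Python, from rig import env gives the robot as it stands.
- The arm moves only by the tool move_arm, never from a script. Its argument "moves" is text: rows parted by semicolons, each of 5 numbers parted by spaces: the shift along the tool's x, y, z in units of 50 mm (1.0 is 50 mm), then the turn about the tool's z in units of 10 degrees (1.0 is 10 degrees), then the closure, from 0 (fully open) to 1 (shut). In form: x y z twist fingers; .... A call has 1 to 12 rows; each row shifts and turns the commanded pose from where the row before left it, along the tool's axes as they then stand; what a row does not reach is not made up. A row lasts 1/8 s, in which the tool goes at most 62.5 mm and 10.7 degrees, less where a joint would pass 70% of its speed; a pose out of reach is approached as far as the arm can. A call is refused whole if a number of a shift passes 1 or a number of a turn 1, either way. A call with a gripper value outside its range is refused whole. The fingers move at their own pace and stop on an object; "force" is the grip in N (left out, the last holds). Time passes only in rows, so rows that do not move let the fingers close. It gives the time, the measured TCP pose, the force, the opening and the grip force at its end, in the units of the state.
- env.get_state(): the state, without advancing time (a new reading comes with each control period).
- env.capture(name): name is "scene" or "top"; returns a dict with "image" (420x560x3 uint8, red, green, blue), "camera_matrix" (3x3 intrinsics, pixels), "k1" (the pictures are not rectified: a ray, as slopes to the right and down, at radius r is drawn at 1 + k1 r^2 times it, then the intrinsics apply), "position" and "rotation" of the camera in the world. Camera axes: x right, y down, z forward; pixel columns grow to the right and rows downward; lengths in m; the calibration is good to about 2 mm. A picture is of the moment at which its call begins. There is no depth.
- env.close_job(): hands the job in; it is judged then, once.
Trained networks look in the newest picture that a camera, given by its name, has taken for a name from the list of things; names that differ only in an ending like _2 or _b are one class to them, and where a whole thing is asked for, a point or a joint stands for the part that bears it (a point fixed in the world has none). Each returns a list of dicts, best first, with "p" (0 to 1); they miss things now and then, are a little off and sometimes report something else, mostly with a low value. They report only what shows in the picture. A call takes as long as a camera call. They do not tell look-alikes from the thing itself.
- env.search_frame(camera, thing): "bbox" ([left, top, right, bottom] as shares, 0 to 1, of the picture: columns of its width, rows of its height, round what is visible of it).
- env.tip_of(camera, thing): "location" ([row, column] as shares, 0 to 1, of the picture: columns of its width, rows of its height: a listed point, or the origin of a listed thing).
The state is a dict: "clock": time; "joint_pos": joint angles; "qd": joint speeds; "tau": joint torques, N m; "eef_pos": TCP position; "ee_rot": TCP orientation; "ft_force": force on the tool from outside, world axes, zero at the start; "wrist_torque": the same for the moment, N m; "grip_width": finger opening in m; "gripper_force": force on a finger pad.
Only numpy, scipy, OpenCV 4.12 (cv2) and the standard library are available. Lean on these libraries where they do the work, as an engineer would, in place of code of your own. Each camera call takes 0.05 s, during which the arm holds its last target. There are 200 camera calls.

## Task

On the steel hold-down fixture the arm is kept up by a ratchet pawl. Press the pawl's tab fully down with the fingertips so its hook comes out of the teeth, then push the raised arm down past the teeth until its rubber foot rests on the rod in the V saddle, and move clear. Only press and push: leave the rod lying in the saddle, pick nothing up, and do not disturb the loose gauge block, setting ring and loupe nearby.

Things in the scene. Friction and masses are not known exactly. Their poses are not given: they have to be found in the camera images.
- fixture: Fixed steel hold-down fixture, base plate 208 x 80 x 10 mm, arm pointing to the robot's left (+y) to within 0.4 rad. Origin: underside of the base (on the worktop), straight below the arm's hinge pin; z up, x along the arm from the hinge to the V saddle. Hinge pin along y, 62 mm up; toothed hub radius 36 mm. V saddle at x = +80 mm, its walls 39 mm high.
- pawl (a joint): Angle of the pawl on its pin (at fixture x = -50 mm, z = 53 mm): 0 to 0.03 hooked behind a tooth (start), 0.40 pressed fully down against its stop. The hook is out of the teeth from about 0.2 on. Friction keeps the pawl where it is left; pressing the tab takes about 2 N.
- pawl_tab (a point): Centre of the top face of the pawl's press tab (26 mm long along the fixture's x, 30 mm wide, 6 mm thick, dark steel with three ribs), on the end of the fixture away from the arm: at fixture x = -96 mm, z = 68 mm when hooked; it sinks about 18 mm straight down when pressed fully (tilting 0.4 rad).
- clamp_arm (a joint): Angle of the arm above level: 0.82 to 0.98 at the start, about 0 when the rubber foot rests on the rod. While the pawl is hooked the teeth stop the arm at about 0.80. Hinge friction holds the arm wherever it is left; pushing it at the pad takes about 3 N.
- push_pad (a point): Centre of the top face of the flat push pad (36 x 36 x 8 mm, dark steel, ribbed) at the free end of the arm: 124 mm along the arm from the hinge axis and 12 mm above the hinge axis measured square to the arm. With the foot on the rod it is at fixture x = 124 mm, z = 74 mm.
- foot (a point): Rubber-faced foot 24 x 24 mm under the arm, 80 mm from the hinge. This point: centre of the foot's underside, which meets the top of the rod.
- rod: Loose grey steel rod, 20 mm diameter, 144 mm long along its y axis, lying in the V saddle across the fixture. Origin: centre of its underside; its top is 48 mm above the worktop.
- gauge_block: Loose steel gauge block 15 x 30 x 9 mm lying on the worktop beside the fixture, on the robot's side. Origin: centre of the underside.
- small_ring: Loose dark setting ring, 34 mm diameter, 12 mm high, lying on the worktop beside the fixture, on the far side. Origin: centre of the underside.
- loupe: Loose green eye loupe, 39 mm diameter, 30 mm high, on the worktop towards the left. Origin: centre of the underside.
There are look-alikes about, which are no part of the job. What is shaped like the rod but red is not meant.

How it is judged:
On the way, in this order (a step that is already met when the one before it is completed fails the run):
1. the pawl is pressed free while the arm is still up (value of joint pawl above 0.24 rad and value of joint clamp_arm above 0.72 rad), for 0.1 s.
2. the arm is pushed down past the teeth until its foot meets the rod (value of joint clamp_arm below 0.03 rad and contact force between clamp_arm and rod above 0.2 N), for 0.1 s.
At the end, for the whole second after the job is handed in: The pawl stays pressed out of the teeth (over 0.2 rad), the arm is down (angle under 0.03 rad) with its foot bearing on the rod (over 0.2 N), and the rod lies at rest in the V saddle, within 12 mm of where it was (all of step 2 and value of joint pawl above 0.2 rad and x of rod in the frame of fixture between 0.076 and 0.084 m and height (world z) of rod below 0.032 m and distance of rod from where it was at the start of the episode below 0.012 m and linear speed of rod below 0.01 m/s); the robot touches nothing.
It fails at once if the rod is lifted or taken out of the saddle (height (world z) of rod above 0.036 m or distance of rod from where it was at the start of the episode above 0.02 m).
It fails at once if a loose bystander is disturbed or picked up (distance of any of gauge_block, small_ring, loupe from where it was at the start of the episode above 0.015 m).
It also fails if it takes over 48 s, if anything falls off the work surface, if the arm or the gripper's body presses on something with over 40 N, if the wrist force passes 120 N, or if a joint passes its speed limit or range.

## Working session

There is one attempt and no reset: what is moved stays moved. The work goes in short steps, Python scripts to look and compute and a tool call to move; the robot and the scene stay as the last step left them, time stands still between calls to the robot, and variables do not carry over. Pictures are saved under pics/ and viewed, at most 10 in all, crops included, and the job is handed in when it is done.

Besides the shell and the picture viewer there is one more tool, called after ">>>" by a JSON object that holds its "method" and its "body". move_arm: Moves the arm, as the interface text tells. Its arguments: {"type":"object","properties":{"moves":{"type":"string"},"force":{"type":"number"}},"required":["moves"]}

```bash
mkdir -p pics; cat > h.py <<'E'
import numpy as np, cv2
from rig import env
from scipy.optimize import least_squares
from scipy.spatial.transform import Rotation as R
def proj(c,P):
    P=np.atleast_2d(P); q=(P-c["position"])@np.array(c["rotation"])
    s=q[:,:2]/q[:,2:]; s=s*(1+c["k1"]*(s**2).sum(1,keepdims=True))
    K=np.array(c["camera_matrix"]); return np.c_[K[0,0]*s[:,0]+K[0,2],K[1,1]*s[:,1]+K[1,2]]
E
python3 - <<'E'
from h import *
import pickle
C={}
for n in("scene","top"):
    c=env.capture(n);C[n]=c
    cv2.imwrite(f"pics/{n}0.png",c["image"][:,:,::-1])
    print(n,c["position"],c["k1"])
    for t in("fixture","pawl_tab","push_pad","foot","rod","gauge_block","small_ring","loupe"):
        print(t,[(round(d["p"],2),[round(d["location"][1]*560),round(d["location"][0]*420)]) for d in env.tip_of(n,t)][:3])
pickle.dump(C,open("C.pkl","wb"))
s=env.get_state();print(s["eef_pos"],s["ee_rot"],s["clock"])
E
```

```text
scene [-0.30411176  0.57631581  0.5213489 ] -0.10958736927318573
fixture [(0.89, [277, 234])]
pawl_tab [(0.61, [279, 234])]
push_pad [(0.93, [259, 182])]
foot [(0.72, [260, 202])]
rod [(0.81, [261, 235]), (0.77, [311, 266]), (0.61, [201, 254])]
gauge_block [(0.47, [298, 241]), (0.41, [261, 202])]
small_ring []
loupe [(0.82, [197, 289])]
top [0.30126254 0.03250893 1.16372341] -0.0488242022706702
fixture [(0.59, [165, 256]), (0.58, [299, 184])]
pawl_tab [(0.76, [336, 165])]
push_pad [(0.77, [266, 173])]
foot [(0.81, [269, 180])]
rod [(0.94, [414, 215]), (0.91, [195, 189]), (0.83, [286, 268])]
gauge_block [(0.59, [309, 211])]
small_ring [(0.44, [318, 148])]
loupe [(0.46, [163, 257])]
[ 0.26022321 -0.59562713  0.23475516] [9.78871003e-01 2.04478747e-01 2.41214123e-05 2.08253338e-05] 0.9
```

View pics/scene0.png

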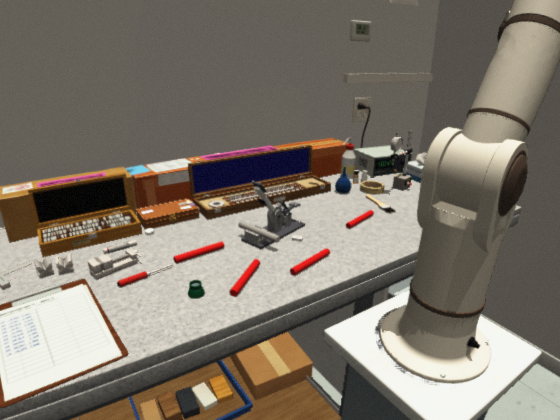

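View pics/top0.png

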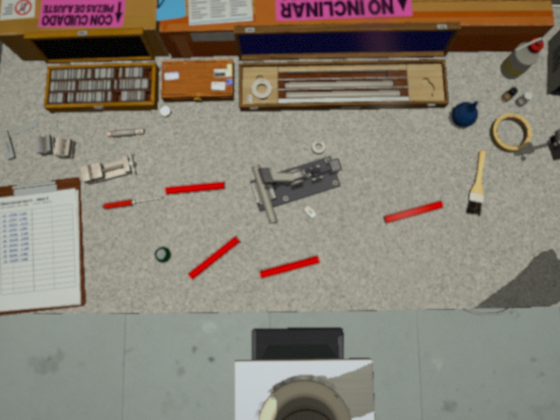

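The scene view shows the fixture near (275,222), with the grey rod at (260,234). The top view shows the base from about (255,200) to (340,170), the tab at (336,165) and the grey rod at (263,193). The red rods are decoys. Next I'll fit the pose and overlay it.

```bash
cat >> h.py <<'E'
def fx(p,P):  # fixture pose p=(x,y,yaw): fixture->world
    c,s=np.cos(p[2]),np.sin(p[2]); P=np.atleast_2d(P)
    return np.c_[p[0]+c*P[:,0]-s*P[:,1],p[1]+s*P[:,0]+c*P[:,1],P[:,2]]
def arm(a,d,h): return [d*np.cos(a)-h*np.sin(a),0,.062+d*np.sin(a)+h*np.cos(a)]
def overlay(c,p,a,n,z,cx,cy,w=400,h=560,tab=True):
    M=np.float32([[z,0,w/2-z*cx],[0,z,h/2-z*cy]])
    im=cv2.warpAffine(c["image"][:,:,::-1].copy(),M,(w,h),flags=cv2.INTER_CUBIC)
    def poly(P,col):
        q=proj(c,fx(p,P))*z+[w/2-z*cx,h/2-z*cy]
        cv2.polylines(im,[np.int32(q)],True,col,1,cv2.LINE_AA)
    if tab: poly([[-.109,-.015,.068],[-.083,-.015,.068],[-.083,.015,.068],[-.109,.015,.068]],(0,255,0))
    q=[arm(a,.106,.012),arm(a,.142,.012)]
    poly([[q[0][0],-.018,q[0][2]],[q[1][0],-.018,q[1][2]],[q[1][0],.018,q[1][2]],[q[0][0],.018,q[0][2]]],(0,255,255))
    poly([[.08,-.072,.048],[.08,.072,.048]],(255,0,255))
    poly([[-.03,-.04,.01],[.1,-.04,.01],[.1,.04,.01],[-.03,.04,.01]],(255,128,0))
    return im
E
python3 - <<'E'
from h import *
import pickle
C=pickle.load(open("C.pkl","rb"))
obs=[("top",(336,165),"t"),("top",(266,173),"p"),("scene",(259,182),"p"),("top",(269,180),"f"),("scene",(260,202),"f"),("scene",(260.5,235),"r"),("top",(263,193),"r")]
def pt(k,a): return {"t":[-.096,0,.068],"p":arm(a,.124,.012),"f":arm(a,.08,-.014),"r":[.08,0,.038]}[k]
f=lambda v:np.concatenate([proj(C[n],fx(v[:3],pt(k,v[3])))[0]-u for n,u,k in obs])
r=least_squares(f,[.55,.05,1.7,.9],loss="soft_l1",x_scale=[.05,.05,.2,.2]);print(r.x,r.fun.round(1))
pickle.dump(r.x,open("p.pkl","wb"))
p=r.x[:3]
a=overlay(C["top"],p,r.x[3],"top",4,298,183); b=overlay(C["scene"],p,r.x[3],"scene",5,270,215)
cv2.imwrite("pics/ov1.png",np.hstack([a,b]))
for n,k,z in(("top","gauge",(309,211)),("top","ring",(318,148)),("top","loupe",(163,255))):
    s=least_squares(lambda v:proj(C[n],[v[0],v[1],.008])[0]-z,[.5,0]);print(k,s.x)
E
```

```text
Traceback (most recent call last):
  File "h.py", line 6, in proj
    P=np.atleast_2d(P); q=(P-c["position"])@np.array(c["rotation"])
                          ~~~~~~~~~~~~~~~~~^~~~~~~~~~~~~~~~~~~~~~~~
ValueError: matmul: Input operand 1 has a mismatch in its core dimension 0, with gufunc signature (n?,k),(k,m?)->(n?,m?) (size 4 is different from 3)
```

```bash
sed -i 's/np.array(c\["rotation"\])/R.from_quat(c["rotation"]).as_matrix()/' h.py
cat > fit.py <<'E'
from h import *
import pickle
C=pickle.load(open("C.pkl","rb"))
obs=[("top",(336,165),"t"),("top",(266,173),"p"),("scene",(259,182),"p"),("top",(269,180),"f"),("scene",(260,202),"f"),("scene",(260.5,235),"r"),("top",(263,193),"r")]
def pt(k,a): return {"t":[-.096,0,.068],"p":arm(a,.124,.012),"f":arm(a,.08,-.014),"r":[.08,0,.038]}[k]
f=lambda v:np.concatenate([proj(C[n],fx(v[:3],pt(k,v[3])))[0]-u for n,u,k in obs])
r=least_squares(f,[.55,.05,1.7,.9],loss="soft_l1",x_scale=[.05,.05,.2,.2]);print(r.x,r.fun.round(1))
pickle.dump(r.x,open("p.pkl","wb"))
p=r.x[:3]
a=overlay(C["top"],p,r.x[3],"top",4,298,183); b=overlay(C["scene"],p,r.x[3],"scene",5,270,215)
cv2.imwrite("pics/ov1.png",np.hstack([a,b]))
for n,k,z in(("top","gauge",(309,211)),("top","ring",(318,148)),("top","loupe",(163,255))):
    s=least_squares(lambda v:proj(C[n],[v[0],v[1],.008])[0]-z,[.5,0]);print(k,s.x)
E
python3 fit.py
```

```text
[0.56781868 0.01223694 1.86732376 0.93392916] [-1.6  0.1  0.8  2.3  0.   3.2  1.1  0.2  0.3 -0.1 -5.2 -4.9 -0.2 -2.3]
gauge [ 0.49896659 -0.02074412]
ring [ 0.65631133 -0.04688776]
loupe [0.39802558 0.33036987]
```

View pics/ov1.png

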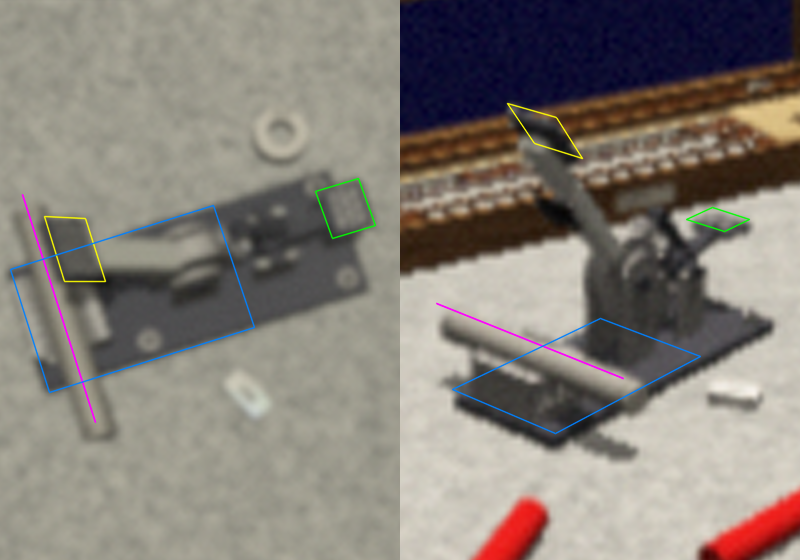

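The overlay agrees to about 1–2 px in the top view, but sits about 2 px too high in the scene view. I'll refit with the visible base corners and work out the approach.

```bash
cat > fit2.py <<'E'
from h import *
import pickle
C=pickle.load(open("C.pkl","rb"))
T=lambda x,y:("top",(298+(x-200)/4,183+(y-280)/4)); S=lambda x,y:("scene",(270+(x-600)/5,215+(y-280)/5))
b=.01
obs=[(*T(347,207),"t"),(*S(722,227),"t"),(*T(77,249),"p"),(*S(543,130),"p"),(*T(325,172),"c1"),(*T(368,290),"c2"),(*T(48,390),"c3"),(*S(770,325),"c1s"),(*S(455,403),"c4"),(*S(555,440),"c3")]
def pt(k,v):
    a,e=v[3],v[4]
    return {"t":[-.096,0,.068],"p":arm(a,.124,.012),"c1":[e,-.04,b],"c2":[e,.04,b],"c3":[e+.208,.04,b],"c4":[e+.208,-.04,b],"c1s":[e,.04,b]}[k]
def f(v):
    return np.concatenate([proj(C[n],fx(v[:3],pt(k,v)))[0]-u-(v[5:7] if n=="scene" else v[7:9]) for n,u,k in obs]+[v[5:9]*.7])
r=least_squares(f,[.567,.012,1.867,.93,-.104]+[0]*4,loss="soft_l1",x_scale=[.05,.05,.2,.2,.05]+[1]*4);print(r.x.round(4),r.fun.round(1))
pickle.dump(r.x,open("p.pkl","wb"))
p=r.x[:3];s=env.get_state();Q=R.from_quat(s["ee_rot"]).inv()
print("yaw",R.from_quat(s["ee_rot"]).as_matrix()[:,0])
print("tab",fx(p,[-.098,0,.068]),"pad",fx(p,arm(r.x[3],.124,.012)),"paddown",fx(p,[.124,0,.074]))
d=fx(p,[-.098,0,.13])[0]-s["eef_pos"];print("tool shift units to 62mm over tab",Q.apply(d)/.05)
E
python3 fit2.py
```

```text
[ 0.5677  0.0116  1.8702  0.9396 -0.1034 -0.2314 -1.0591  0.1034  0.1742] [-0.2  0.1 -0.4 -0.5  0.  -0.1  1.1  1.   0.6 -0.8  0.6 -0.1 -1.1  1.2
  0.9 -0.4 -1.  -1.1 -0.5  0.4 -0.2 -0.7  0.1  0.1]
yaw [9.16376883e-01 4.00316634e-01 3.87068258e-05]
tab [[ 0.59655409 -0.08205359  0.068     ]] pad [[0.54892998 0.07225053 0.16918905]] paddown [[0.5310838  0.13007289 0.074     ]]
tool shift units to 62mm over tab [10.27587643 -6.71986752  2.0951607 ]
```

>>> {"method": "move_arm", "body": {"moves": ".86 -.56 0 0 1;.86 -.56 0 0 1;.86 -.56 0 0 1;.86 -.56 0 0 1;.86 -.56 0 0 1;.86 -.56 0 0 1;.86 -.56 0 0 1;.86 -.56 0 0 1;.86 -.56 0 0 1;.86 -.56 0 0 1;.86 -.56 0 0 1;.82 -.56 0 0 1"}}

```text
clock: 2.4
eef_pos: [0.5977, -0.0806, 0.2349]
ee_rot: [0.979, 0.204, 0.0, 0.0]
ft_force: [-0.1, -0.7, 0.3]
grip_width: -0.0
gripper_force: 0.0
```

>>> {"method": "move_arm", "body": {"moves": "0 0 0 -.93 1;0 0 0 -.93 1;0 0 0 -.93 1;0 0 0 -.93 1;0 0 0 -.93 1;0 0 0 -.93 1;0 0 0 -.93 1;0 0 0 -.93 1;0 0 0 -.92 1;0 0 0 0 1"}}

```text
clock: 3.65
eef_pos: [0.5967, -0.0822, 0.2346]
ee_rot: [0.594, 0.804, 0.0, -0.0]
ft_force: [0.5, 0.4, -0.5]
grip_width: 0.0006
gripper_force: 0.0
```

```bash
cat > go.py <<'E'
from h import *
import pickle,sys
v=pickle.load(open("p.pkl","rb"));s=env.get_state();M=R.from_quat(s["ee_rot"])
t=fx(v[:3],[float(x) for x in sys.argv[1:4]])[0]-[0,0,-.008]
m=M.as_matrix()
print("tool shift",(M.inv().apply(t-s["eef_pos"])/.05).round(3),"twist deg",np.degrees(np.arctan2(m[1,0],m[0,0])-v[2]).round(1),"z",m[:,2].round(3))
print(s["clock"],s["eef_pos"].round(4),"F",s["ft_force"].round(2),s["grip_width"],s["joint_pos"].round(2))
E
python3 go.py -.098 0 .09
```

```text
tool shift [ 1.000e-03 -2.000e-03  2.732e+00] twist deg -0.1 z [-0.  0. -1.]
3.65 [ 0.5967 -0.0822  0.2346] F [ 0.48  0.39 -0.48] 0.0005754393185441013 [ 0.78  0.55 -0.95  1.66  0.48  1.18  0.01]
```

>>> {"method": "move_arm", "body": {"moves": "0 0 .9 0 1;0 0 .9 0 1;0 0 .8 0 1;0 0 .1 0 1;0 0 0 0 1"}}

```text
clock: 4.28
eef_pos: [0.5974, -0.0817, 0.1007]
ee_rot: [0.594, 0.804, 0.0, 0.0]
ft_force: [0.7, -0.2, -0.1]
grip_width: 0.0003
gripper_force: 0.0
```

```bash
python3 go.py -.098 0 .068; python3 - <<'E'
from h import *
import pickle
v=pickle.load(open("p.pkl","rb"))
a=overlay(env.capture("top"),v[:3],v[3],"",4,298,183,tab=False);b=overlay(env.capture("scene"),v[:3],v[3],"",5,270,200,tab=False)
cv2.imwrite("pics/t1.png",np.hstack([a,b]))
E
```

```text
tool shift [-0.001 -0.018  0.493] twist deg -0.0 z [ 0.001  0.    -1.   ]
4.275 [ 0.5974 -0.0817  0.1007] F [ 0.67 -0.2  -0.12] 0.00033889088889717023 [ 0.7   0.7  -0.84  1.77  0.63  0.96 -0.1 ]
```

View pics/t1.png

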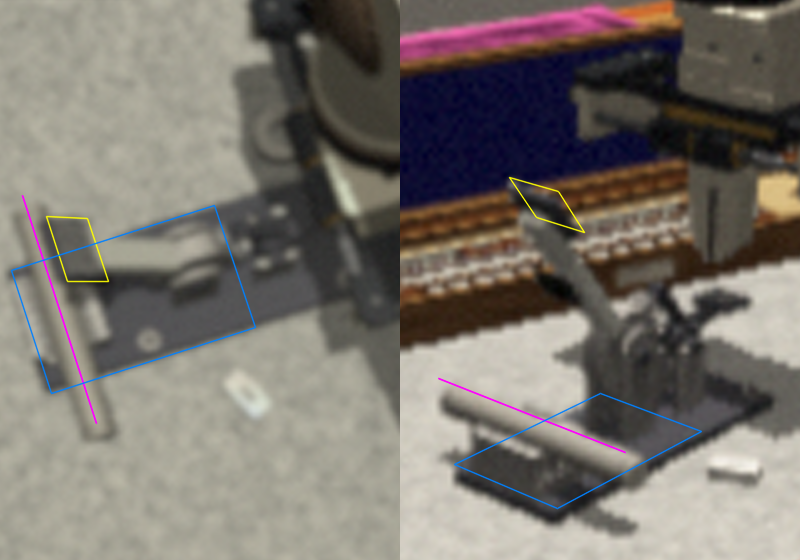

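The fingertips, at scene crop (712,258), hang above the tab at (722,302), and everything else is untouched. Now I'll press.

>>> {"method": "move_arm", "body": {"moves": "0 -.02 .25 0 1;0 0 .25 0 1;0 0 .1 0 1;0 0 .1 0 1;0 0 0 0 1"}}

```text
clock: 5.0
eef_pos: [0.5956, -0.0824, 0.0643]
ee_rot: [0.594, 0.805, -0.0, -0.0]
ft_force: [0.7, -1.5, 0.2]
grip_width: 0.0005
gripper_force: 0.5
```

>>> {"method": "move_arm", "body": {"moves": "0 0 .05 0 1;0 0 .05 0 1;0 0 .05 0 1;0 0 0 0 1"}}

```text
clock: 5.5
eef_pos: [0.5962, -0.0821, 0.0603]
ee_rot: [0.593, 0.805, -0.001, 0.001]
ft_force: [-9.2, -2.8, 25.3]
grip_width: 0.0002
gripper_force: 11.8
```

>>> {"method": "move_arm", "body": {"moves": "0 0 -.2 0 1;0 0 -1 0 1;0 0 -1 0 1;0 0 -1 0 1;.8 0 0 0 1;.8 0 0 0 1;.8 0 0 0 1;.76 0 0 0 1;0 0 0 0 1"}}

```text
clock: 6.62
eef_pos: [0.5474, 0.0735, 0.2176]
ee_rot: [0.59, 0.807, 0.001, -0.001]
ft_force: [-0.7, -1.0, -0.5]
grip_width: 0.0003
gripper_force: 0.0
```

```bash
python3 go.py .06 0 .18; python3 - <<'E'
from h import *
import pickle
v=pickle.load(open("p.pkl","rb"))
b=overlay(env.capture("scene"),v[:3],v[3],"",6,275,195,w=560)
cv2.imwrite("pics/t2.png",b)
E
```

```text
tool shift [-0.104  0.021  0.591] twist deg 0.5 z [-0.     0.002 -1.   ]
6.625 [0.5474 0.0735 0.2176] F [-0.7  -1.05 -0.47] 0.0002725161198535836 [ 0.58  0.49 -0.99  1.8   0.46  1.1  -0.26]
```

View pics/t2.png

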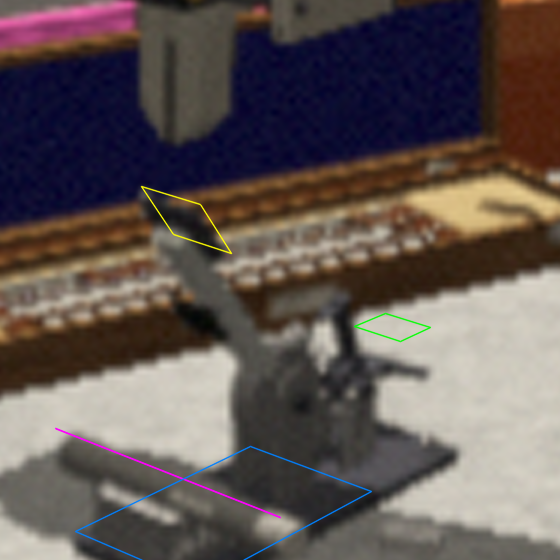

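The pawl tab is now down, at (400,370) against its old outline at (393,327). The arm is still up, and the fingers, tip at (180,140), are above the pad at (185,220).

>>> {"method": "move_arm", "body": {"moves": "-.14 .02 .3 0 1;0 0 .39 0 1;.14 0 .13 0 1;.14 0 .13 0 1;.12 0 .12 0 1;.12 0 .12 0 1;.12 0 .12 0 1;0 0 0 0 1"}}

```text
clock: 7.68
eef_pos: [0.5424, 0.0941, 0.1515]
ee_rot: [0.593, 0.805, 0.0, -0.0]
ft_force: [-1.3, 0.3, 0.1]
grip_width: 0.0004
gripper_force: 0.1
```

```bash
python3 go.py .104 0 .123; python3 - <<'E'
from h import *
import pickle
v=pickle.load(open("p.pkl","rb"))
b=overlay(env.capture("scene"),v[:3],.6,"",6,275,195,w=560)
cv2.imwrite("pics/t3.png",b)
E
```

```text
tool shift [ 0.354 -0.003  0.411] twist deg 0.1 z [ 0.     0.001 -1.   ]
7.675 [0.5424 0.0941 0.1515] F [-1.34  0.29  0.15] 0.0004321586567099931 [ 0.49  0.57 -0.93  1.87  0.54  0.98 -0.37]
```

View pics/t3.png

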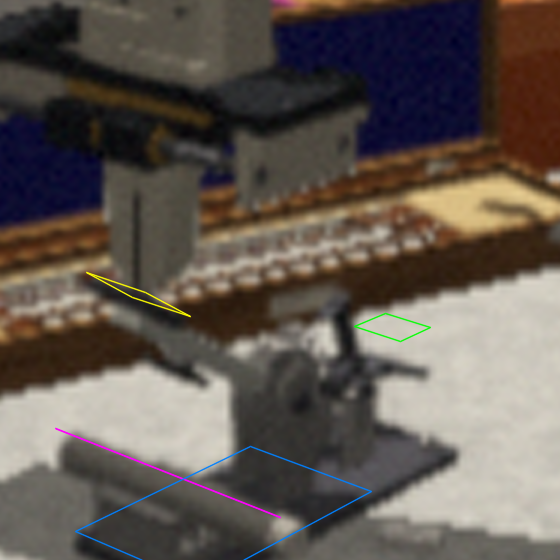

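The arm is following the fingers, at about 0.55 rad, and the pawl is still down. I'll continue along the arc.

>>> {"method": "move_arm", "body": {"moves": ".12 0 .14 0 1;.12 0 .14 0 1;.11 0 .14 0 1;.08 0 .16 0 1;.07 0 .16 0 1;.07 0 .15 0 1;.06 0 .14 0 1;.04 0 .14 0 1;.04 0 .12 0 1;0 0 0 0 1"}}

```text
clock: 8.98
eef_pos: [0.5315, 0.1273, 0.0866]
ee_rot: [0.593, 0.805, -0.0, -0.001]
ft_force: [-0.9, -0.2, -0.3]
grip_width: 0.0001
gripper_force: 0.0
```

```bash
python3 go.py .122 0 .074
```

```text
tool shift [0.015 0.009 0.093] twist deg 0.1 z [-0.001  0.001 -1.   ]
8.975 [0.5315 0.1273 0.0866] F [-0.9  -0.19 -0.32] 0.0001397363930338469 [ 0.37  0.65 -0.85  1.91  0.63  0.87 -0.51]
```

>>> {"method": "move_arm", "body": {"moves": "0 0 .06 0 1;0 0 .05 0 1;0 0 .03 0 1;0 0 0 0 1;0 0 0 0 1"}}

```text
clock: 9.6
eef_pos: [0.532, 0.1277, 0.0817]
ee_rot: [0.593, 0.805, 0.0, 0.0]
ft_force: [-5.0, 0.1, 14.3]
grip_width: 0.0004
gripper_force: 7.6
```

>>> {"method": "move_arm", "body": {"moves": "0 0 .04 0 1;0 0 0 0 1;0 0 0 0 1"}}

```text
clock: 9.98
eef_pos: [0.5321, 0.1277, 0.0813]
ee_rot: [0.593, 0.805, -0.0, 0.001]
ft_force: [-9.1, -2.5, 29.9]
grip_width: 0.0002
gripper_force: 15.0
```

>>> {"method": "move_arm", "body": {"moves": "0 0 -.1 0 1;0 0 -.5 0 1;0 0 -.9 0 1;0 0 -.9 0 1;0 0 0 0 1;0 0 0 0 1"}}

```text
clock: 10.72
eef_pos: [0.5319, 0.126, 0.1976]
ee_rot: [0.594, 0.805, -0.0, 0.0]
ft_force: [0.1, -0.4, -0.1]
grip_width: 0.0005
gripper_force: 0.0
```

```bash
python3 - <<'E'
from h import *
import pickle
v=pickle.load(open("p.pkl","rb"))
a=overlay(env.capture("top"),v[:3],0,"",4,298,183,w=320)
b=overlay(env.capture("scene"),v[:3],0.,"",6,270,212,w=480)
cv2.imwrite("pics/t4.png",np.hstack([a,b]))
E
```

```text
(no output)
```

View pics/t4.png

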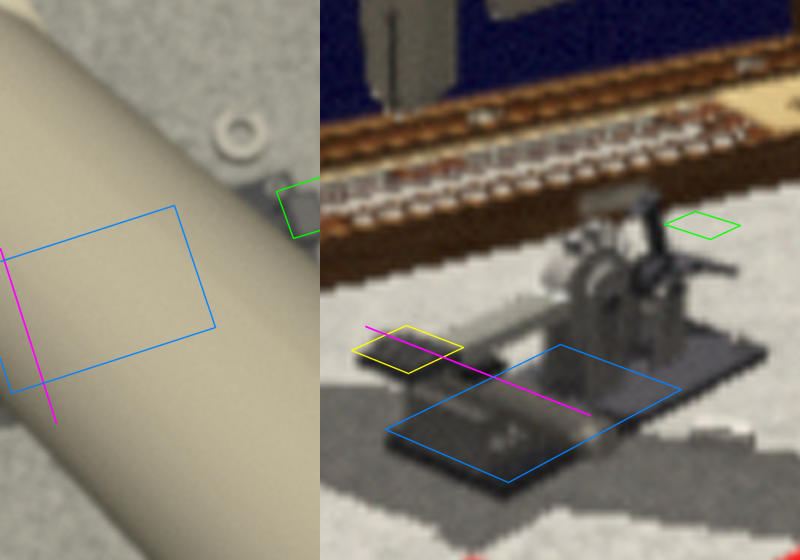

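The arm is level with its pad at (405,350), matching the zero-angle overlay. The rod is still under the foot, the pawl tab is still down at (705,265), and the ring and gauge block have not moved. The gripper is clear, so I'm handing in.

```bash
python3 -c "
from rig import env
print(env.close_job())"
```

```text
the job is handed in; nothing more can be done
None
```

I pressed the pawl free and pushed the arm level until its foot bore on the rod at about 30 N. The gripper is clear and the job was handed in at about 11 s; the hand-in call returned no verdict. In the last picture the pawl was still down, the rod was in the saddle, and the ring and gauge block had not moved; the loupe was out of that view, but the arm did not go near it.

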